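# Check a sample-changer clamp with a feeler gauge

### The arm

A 6-joint arm with a two-finger parallel gripper is mounted at the origin on the work surface. World frame = base frame: x ahead of the robot, y to its left, z up, the work surface at z = 0. Lengths are in m, angles in rad, forces in N, time in s.
With the tool pointing down it reaches from about 0.4 to 0.925 m from the base axis. Payload 3.4 kg.
Tool frame: the origin (TCP) lies midway between the tips of the shut fingers; the grasp point (between the pads) lies 19 mm behind it; z points along the fingers, y is the line along which they close (so a half turn about z gives the same grasp; the last joint's range is limited). The gripper opens to 85 mm and grips with 20 to 120 N. Pads are 22 mm wide; open, the fingers measure 114 mm over their backs; the gripper's body (76 mm by 85 mm) begins 54 mm behind the grasp point. The pads swing forward as they close: fully open they stand 13 mm farther back than shut.
Start: joints at [1.258, 0.307, 1.506, -0, 1.328, -0.073], TCP at [0.137, 0.559, 0.231] pointing down, gripper open.
Joint ranges: [-3.12, 3.12], [-1.05, 2.28], [0.14, 2.33], [-1.42, 4.57], [0.1, 2.73], [-2.68, 2.68]. Speed limits (rad/s): [2.57, 2.57, 3.14, 3.14, 3.14, 3.14].

### API

Orientations are given as a 3x3 rotation matrix whose columns are the frame's x, y, z axes.
In Python, from bench import robot, imaging gives the robot as it stands.
- The arm moves only by the tool drive_tool, never from a script. Its argument "motion" is a list of rows, each a list of 7 numbers: the shift along the tool's x, y, z in mm, then the turn, a rotation vector about the tool's x, y, z in rad, then the closure, from 0 (fully open) to 1 (shut). A call has 1 to 8 rows; each row is the pose to reach, as a shift and turn from the pose commanded when the call began, along the tool's axes at that moment; what a row does not reach only later rows make up. A row lasts 1/10 s, in which the tool goes at most 50 mm and 8.59 degrees, less where a joint would pass 70% of its speed; a pose out of reach is approached as far as the arm can. A call with a gripper value outside its range is refused whole. The fingers move at their own pace and stop on an object; "newtons" is the grip in N (left out, the last holds). Time passes only in rows, so rows that repeat a pose let the fingers close. It gives the time, the measured TCP pose, the force, the opening and the grip force at its end, in the units of the state.
- robot.observe(): the state, without advancing time (a new reading comes with each control period).
- imaging.read_camera(name): name is "scene" or "top" or "wrist"; returns a dict with "pixels" (420x560x3 uint8, red, green, blue), "z_map" (420x560 float32, m along the optical axis (not along the pixel's ray), 0 where there is no reading), "fx", "fy", "cx", "cy" (pixels), "k1" (the pictures are not rectified: a ray, as slopes to the right and down, at radius r is drawn at 1 + k1 r^2 times it, then the intrinsics apply), "extrinsics" (4x4, takes a point from camera to world coordinates). Camera axes: x right, y down, z forward; pixel columns grow to the right and rows downward; lengths in m; the calibration is good to about 2 mm. A picture is of the moment at which its call begins.
- robot.sign_off(): hands the job in; it is judged then, once.
The state is a dict: "clock": time; "qpos": joint angles; "joint_velocities": joint speeds; "joint_efforts": joint torques, N m; "ee_pos": TCP position; "eef_rot": TCP orientation; "force": force on the tool from outside, world axes, zero at the start; "torque": the same for the moment, N m; "opening": opening from 0.0 (shut) to 1.0 (fully open); "finger_force": force on a finger pad.
Only numpy, scipy, OpenCV 4.12 (cv2) and the standard library are available. Lean on these libraries where they do the work, as an engineer would, in place of code of your own. Each camera call takes 0.05 s, during which the arm holds its last target. There are 200 camera calls.

### The job

Pick up the feeler gauge with the thick, long blade and slide its blade into the narrow gap between the two sprung white jaws, entering at the flared mouth, until the handle is close up to the jaws and both jaws drag on the blade. Go gently, never forcing a jaw right back to its stop, then let go and leave the gauge standing on the clamp's ledge with its blade in the gap.

Things in the scene. Friction and masses are not known exactly. Their poses are not given: they have to be found in the camera images.
- gauge_mid (a point): Centre of the thick feeler gauge's black handle (60 mm long x, 30 wide y, 40 high z), loose, upright on the bench; grip across y from above. Its level steel blade (10 mm thick in y, 22 high, 80 long) juts from the +x end: round nose 110 mm ahead of this point, underside 8 mm above the handle's. Bystander: a gauge with the same handle, blade 3 mm thick and 45 long.
- gap_mid (a point): Mid-gap of the fixed clamp with sprung jaws, 34 mm above the bench. +x points into the gap from its mouth, z up. Gap 4 mm, mouth 32 mm wide at x = -48 mm. In front a ledge, 14 mm high, 60 wide, runs from x = -30 to -150: the handle ends standing on it, its centre near x = -80, y = 0, z = 0 (it meets the lips at about -70). Bystander: a like clamp, gap 40 mm.
- jaw_left (a joint): White jaw at +y of the gap, 40 mm long (x -20 to 20 mm), top 56 mm above the bench, with a lip that flares 1 in 2 to the mouth. Value: metres pushed outward (+y), 0 at rest, stop at 0.016. A spring presses it inward, 2 N at rest to 10 N at the stop. With the thick blade in the gap and let go, each jaw stands about 0.003 open.
- jaw_right (a joint): The same jaw mirrored at -y of the gap; value positive outward (-y), 0 at rest, stop at 0.016.
Things that resemble listed ones, but are neither listed nor needed, are in the scene too. What is shaped like the part that bears gauge_mid but red is not meant.

How it is judged:
By the outcome, as a careful person would: the job done as asked, in the order asked, and still so for the second after the job is handed in, with the robot touching nothing.
It also fails if it takes over 40 s, if anything falls off the work surface, if the arm or the gripper's body presses on something with over 40 N, if the wrist force passes 120 N, or if a joint passes its speed limit or range.

## Working session

There is one attempt and no reset: what is moved stays moved. The work goes in short steps, Python scripts to look and compute and a tool call to move; the robot and the scene stay as the last step left them, time stands still between calls to the robot, and variables do not carry over. Pictures are saved under pics/ and viewed, at most 10 in all, crops included, and the job is handed in when it is done.

Besides the shell and the picture viewer there is one more tool, called after ">>>" by a JSON object that holds its "method" and its "body". drive_tool: Moves the arm, as the interface text tells. Its arguments: {"type":"object","properties":{"motion":{"type":"array","items":{"type":"array","items":{"type":"number"}}},"newtons":{"type":"number"}},"required":["motion"]}

```bash
mkdir -p pics
cat > h.py <<'E'
import numpy as np, cv2
from bench import robot, imaging
def cam(n):
    c=imaging.read_camera(n); h,w=c["z_map"].shape
    u,v=np.meshgrid(np.arange(w),np.arange(h))
    xd=(u-c["cx"])/c["fx"]; yd=(v-c["cy"])/c["fy"]; x,y=xd.copy(),yd.copy()
    for _ in range(10):
        s=1+c["k1"]*(x*x+y*y); x,y=xd/s,yd/s
    z=c["z_map"]; P=np.stack([x*z,y*z,z,np.ones_like(z)],-1)@c["extrinsics"].T
    P=P[...,:3]; P[z==0]=np.nan
    return c["pixels"],P
def save(n,im,f=1):
    im=cv2.resize(im,None,fx=f,fy=f,interpolation=cv2.INTER_CUBIC)
    cv2.imwrite("pics/"+n+".png",im[...,::-1])
E
python3 - <<'E'
from h import *
for n in("top","scene"):
    im,P=cam(n); save(n+"0",im,1.4); np.savez(n+"0.npz",im=im,P=P)
print(robot.observe())
E
```

```text
{'clock': 0.1, 'qpos': array([ 1.25748317e+00,  3.07524395e-01,  1.50752968e+00, -2.49833558e-05,
        1.32837894e+00, -7.34910773e-02]), 'joint_velocities': array([ 0.00017581, -0.00364085, -0.00131135, -0.00157812,  0.00137874,
        0.0005377 ]), 'joint_efforts': array([-5.71259934e-04, -4.58531070e+01, -2.52608103e+01, -1.52897919e-04,
        5.60855930e-03, -9.30118063e-06]), 'ee_pos': array([0.13641864, 0.55795474, 0.23046306]), 'eef_rot': array([[-9.71381650e-01,  2.37523458e-01, -5.44146455e-04],
       [ 2.37524055e-01,  9.71380066e-01, -1.75823343e-03],
       [ 1.10951336e-04, -1.83716356e-03, -9.99998306e-01]]), 'force': array([0.26136184, 0.22905918, 0.21353347]), 'torque': array([0.00183198, 0.01034868, 0.00860557]), 'finger_force': 0.0, 'opening': 1.00208142159602}
```

View pics/top0.png

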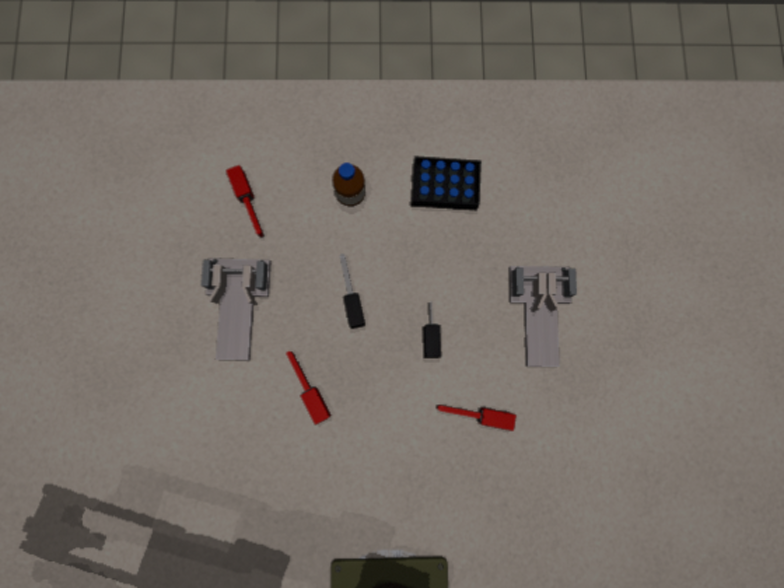

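View pics/scene0.png

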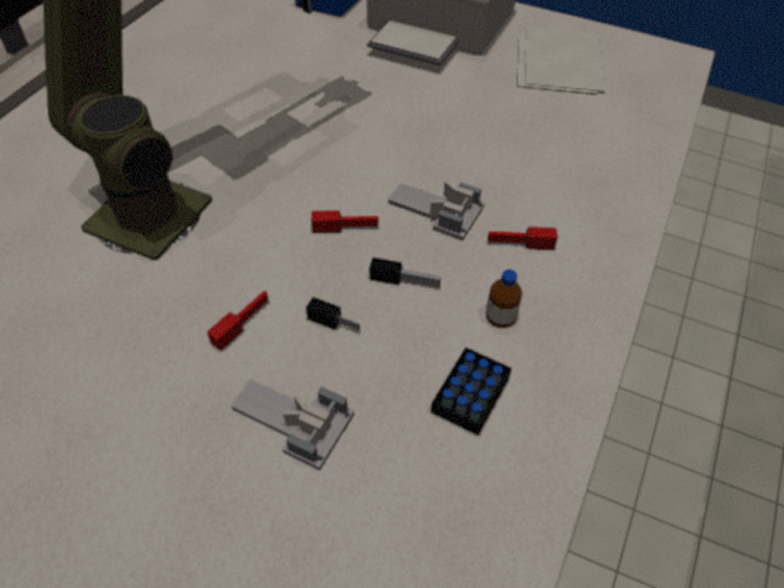

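Candidates (in the enlarged top picture): black gauges at (350,290) and (430,330), three red ones that are excluded, and clamps at (235,300) and (545,300). The gauge at (350,290) has the longer, thicker blade. The right clamp looks narrow from above, but the scene view is ambiguous, so I'll enlarge both.

Run:
```python
from h import *
t=np.load("top0.npz");s=np.load("scene0.npz")
f=lambda im,x,y,w,h:cv2.resize(im[int(y/1.4):int(y/1.4)+h,int(x/1.4):int(x/1.4)+w],(400,300),interpolation=cv2.INTER_CUBIC)
A=np.vstack([np.hstack([f(t['im'],180,230,120,90),f(t['im'],470,240,120,90)]),np.hstack([f(t['im'],310,235,120,90),f(s['im'],225,370,120,90)])])
save("crop",A)
P=t['P']
for n,(u,v) in dict(thick=(354,310),nose=(345,260),thin=(431,342),ledgeR=(541,340),ledgeRend=(541,362),ledgeL=(234,340),table=(390,250)).items():
    print(n,P[int(v/1.4),int(u/1.4)].round(4))
```

```text
thick [0.5386 0.0604 0.0441]
nose [0.635  0.0767 0.0316]
thin [ 0.4787 -0.0786  0.0438]
ledgeR [ 0.4831 -0.2886  0.0158]
ledgeRend [ 0.4416 -0.2866  0.0147]
ledgeL [0.4895 0.2815 0.0152]
table [ 6.604e-01 -7.700e-03  3.000e-04]
```

View pics/crop.png

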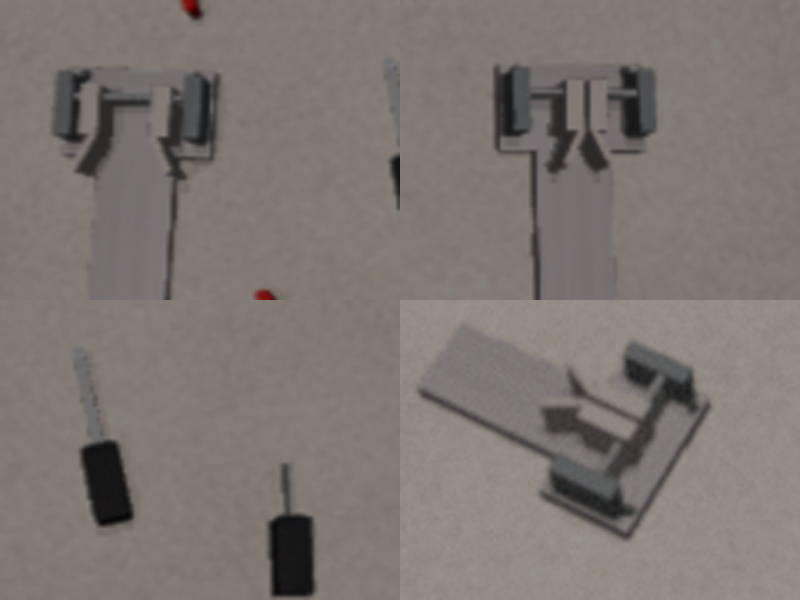

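The crop shows the right clamp (top px 545,300) with jaws almost touching, so it is the 4 mm one. The left clamp's gap is about 40 mm. The lower-left panel shows the thick, long gauge at (105,450) beside the thin, short one at (290,540).

```bash
cat >> h.py <<'E'
def pts(P,lo,hi,c,r):
    m=(P[...,2]>lo)&(P[...,2]<hi)&(np.hypot(P[...,0]-c[0],P[...,1]-c[1])<r)
    return P[m]
def line(q):
    c=q[:,:2].mean(0); d=np.linalg.svd(q[:,:2]-c)[2][0]; d*=np.sign(d[0]); return c,np.degrees(np.arctan2(d[1],d[0]))
def rect(q):
    (x,y),s,a=cv2.minAreaRect((q[:,:2]*1000).astype(np.float32)); return np.round([x,y,*s,a],1)
E
python3 - <<'E'
from h import *
P=np.load("top0.npz")['P']
q=pts(P,.034,.05,(.54,.06),.045); print('handle',len(q),np.median(q[:,2]),rect(q),line(q))
b=pts(P,.022,.036,(.625,.075),.045); print('blade',len(b),np.median(b[:,2]),line(b),b[:,0].max())
a=pts(P,.012,.018,(.49,-.288),.06); print('ledge',len(a),np.median(a[:,2]),rect(a),line(a))
for lo,hi in((.05,.062),(.062,.1)):
  j=pts(P,lo,hi,(.58,-.29),.08); print(lo,len(j),np.median(j[:,2]),rect(j),line(j))
  print((j[np.argsort(j[:,1])]*1000).round(0).astype(int)[::3].tolist())
E
```

```text
handle 280 0.04051348675457839 [541.6  60.9  66.   29.9  12.3] (array([0.53919686, 0.06023748]), np.float64(12.30788668143281))
blade 95 0.03027507871217827 (array([0.61338197, 0.07607657]), np.float64(12.16246591845475)) 0.6468458006103697
ledge 838 0.01466911033703977 [ 491.4 -291.7   60.9  115.6   88.8] (array([ 0.48776928, -0.29094773]), np.float64(-0.5387244821524738))
0.05 379 0.0545019393410382 [ 573.5 -293.   112.1   75.2   87.9] (array([ 0.57855412, -0.29391869]), np.float64(-89.20533739492704))
[[591, -350, 50], [580, -349, 51], [572, -348, 52], [570, -348, 52], [609, -347, 53], [588, -347, 51], [583, -346, 53], [609, -345, 51], [588, -344, 50], [586, -344, 51], [583, -343, 52], [604, -343, 50], [565, -342, 53], [588, -341, 51], [583, -341, 52], [565, -340, 51], [601, -339, 53], [581, -339, 50], [583, -339, 51], [578, -338, 51], [591, -337, 51], [593, -336, 52], [568, -335, 50], [565, -310, 55], [601, -309, 57], [595, -309, 57], [536, -309, 54], [575, -308, 55], [577, -308, 56], [567, -308, 55], [552, -307, 54], [538, -307, 60], [596, -307, 56], [600, -306, 58], [541, -306,
[... 1209 characters left out ...]
0], [602, -251, 51], [594, -251, 52], [573, -250, 51], [578, -249, 53], [607, -249, 52], [587, -248, 51], [573, -247, 52], [578, -247, 53], [605, -246, 51], [589, -245, 51], [576, -245, 51], [578, -244, 54], [602, -244, 50], [607, -243, 54], [586, -243, 51], [579, -242, 51], [573, -241, 53], [605, -241, 52], [581, -240, 51], [566, -239, 52], [589, -237, 52]]
0.062 0 nan [0. 0. 0. 0. 0.] (array([nan, nan]), np.float64(0.0))
[]
  return _methods._mean(a, axis=axis, dtype=dtype,
  ret = ret.dtype.type(ret / rcount)
h.py:19: RuntimeWarning: Mean of empty slice.
  c=q[:,:2].mean(0); d=np.linalg.svd(q[:,:2]-c)[2][0]; d*=np.sign(d[0]); return c,np.degrees(np.arctan2(d[1],d[0]))
  ret = um.true_divide(
```

The clamp's gap is at about (582,-293) with yaw about -1°, and the ledge is at 14 mm, as described. The thick gauge's handle is at (540,60.5) with yaw 12.2°, and its nose at x≈647 agrees. I'll move to hover over the gauge.

>>> {"method": "drive_tool", "body": {"motion": [[-32, -24, 2, 0, 0, -0.03, 0], [-64, -48, 4, 0, 0, -0.06, 0], [-96, -72, 6, 0, 0, -0.09, 0], [-128, -97, 8, 0, 0, -0.12, 0], [-160, -121, 10, 0, 0, -0.15, 0], [-192, -145, 12, 0, 0, -0.18, 0], [-224, -170, 14, 0, 0, -0.21, 0], [-255, -194, 15, 0, 0, -0.226, 0]]}}

```text
clock: 0.9
ee_pos: [0.3387, 0.3078, 0.2159]
eef_rot: [[-1.0, 0.013, -0.001], [0.013, 1.0, -0.001], [0.001, -0.001, -1.0]]
force: [1.0, 0.7, -0.3]
opening: 1.001
finger_force: 0.0
```

```bash
cat >> h.py <<'E'
def delta(xyz,yaw_y):
    o=robot.observe();R=o['eef_rot'];d=R.T@(np.array(xyz)-o['ee_pos'])
    a=np.radians(yaw_y); T=np.array([[np.sin(a),np.cos(a),0],[-np.cos(a),np.sin(a),0],[0,0,-1.]])
    # columns x,y,z ; x=y cross z
    y=np.array([np.cos(a),np.sin(a),0]);z=np.array([0,0,-1.]);T=np.column_stack([np.cross(y,z),y,z])
    r=cv2.Rodrigues(R.T@T)[0].ravel()
    print('t',round(o['clock'],2),'pos',(o['ee_pos']*1e3).round(1),'q',o['qpos'].round(2),'F',o['force'].round(1),'open',round(o['opening'],3)); print('move mm',(d*1e3).round(1),'turn',r.round(4))
E
python3 -c "
from h import *
delta((.54,.06,.2),102.2)"
```

```text
t 0.9 pos [338.7 307.8 215.9] q [ 0.65  0.16  1.76 -0.    1.23 -0.91] F [ 1.   0.7 -0.3] open 1.001
move mm [-204.5 -245.2   15.9] turn [-0.0005 -0.0007 -0.2257]
```

>>> {"method": "drive_tool", "body": {"motion": [[-26, -31, 2, 0, 0, -0.03, 0], [-52, -62, 4, 0, 0, -0.06, 0], [-78, -93, 6, 0, 0, -0.09, 0], [-104, -124, 8, 0, 0, -0.12, 0], [-130, -155, 10, 0, 0, -0.15, 0], [-160, -190, 12, 0, 0, -0.18, 0], [-185, -221, 14, 0, 0, -0.21, 0], [-204, -245, 16, 0, 0, -0.226, 0]]}}

```text
clock: 1.7
ee_pos: [0.5401, 0.0595, 0.1998]
eef_rot: [[-0.978, -0.21, -0.0], [-0.21, 0.978, -0.0], [0.0, -0.0, -1.0]]
force: [0.1, 1.3, 0.4]
opening: 0.998
finger_force: 0.0
```

>>> {"method": "drive_tool", "body": {"motion": [[0, 0, 0, 0, 0, 0, 0], [0, 0, 0, 0, 0, 0, 0]]}}

```text
clock: 1.9
ee_pos: [0.5385, 0.0612, 0.1996]
eef_rot: [[-0.978, -0.209, -0.002], [-0.209, 0.978, 0.0], [0.002, 0.001, -1.0]]
force: [0.4, -0.2, -0.1]
opening: 0.999
finger_force: 0.0
```

Run:
```python
from h import *
im,P=cam("wrist"); save("wrist1",im,1.2)
q=pts(P,.036,.046,(.54,.06),.05); print('handle',len(q),np.median(q[:,2]),rect(q),line(q))
b=pts(P,.022,.034,(.625,.075),.045); print('blade',len(b),np.median(b[:,2]),line(b),rect(b))
delta((.54,.06,.04),102.2)
```

```text
handle 2325 0.04004563386612903 [540.9  61.7  61.7  29.9  12.2] (array([0.53914558, 0.06109693]), np.float64(12.978528505051365))
blade 681 0.030175582518805866 (array([0.6121318 , 0.07675193]), np.float64(11.521232089054877)) [614.2  77.4  69.6   9.4  11.8]
t 1.95 pos [538.   61.9 199.7] q [ 0.04  0.29  1.62  0.    1.23 -1.75] F [-0.2 -0.  -0.2] open 0.999
move mm [ -1.9  -2.4 159.7] turn [ 0.0008 -0.0018 -0.0015]
```

View pics/wrist1.png

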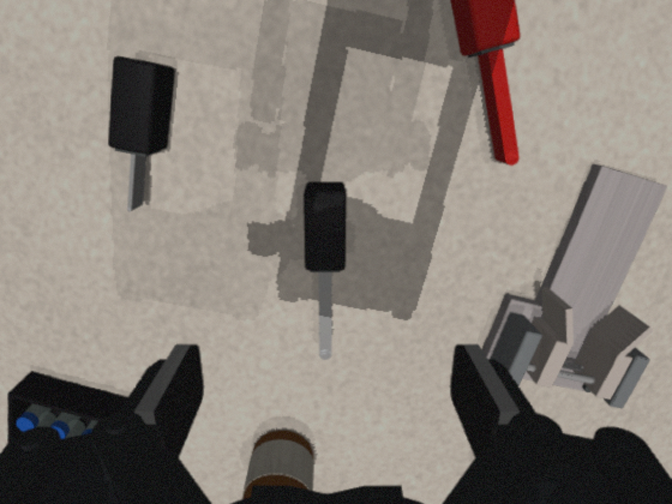

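The wrist view shows the thick gauge centred at (325,227) with its blade pointing down the picture and free space on both sides. I'll descend part way with a small correction, then check.

>>> {"method": "drive_tool", "body": {"motion": [[-2, 0, 30, 0, 0, 0, 0], [-2, 0, 60, 0, 0, 0, 0], [-2, 0, 90, 0, 0, 0, 0], [-2, 0, 120, 0, 0, 0, 0], [-2, 0, 120, 0, 0, 0, 0], [-2, 0, 120, 0, 0, 0, 0]]}}

```text
clock: 2.55
ee_pos: [0.5398, 0.0631, 0.0804]
eef_rot: [[-0.977, -0.212, -0.002], [-0.212, 0.977, 0.0], [0.002, 0.0, -1.0]]
force: [0.3, -0.6, 0.0]
opening: 1.0
finger_force: 0.0
```

Run:
```python
from h import *
delta((.5405,.0613,.008),102.2)
```

```text
t 2.55 pos [539.8  63.1  80.4] q [ 0.04  0.42  1.76  0.    0.96 -1.75] F [ 0.3 -0.6  0. ] open 1.0
move mm [-0.4 -1.9 72.4] turn [ 0.0004 -0.0016  0.0006]
```

>>> {"method": "drive_tool", "body": {"motion": [[0, -2, 20, 0, 0, 0, 0], [0, -2, 40, 0, 0, 0, 0], [0, -2, 60, 0, 0, 0, 0], [0, -2, 71, 0, 0, 0, 0], [0, -2, 71, 0, 0, 0, 0.3], [0, -2, 71, 0, 0, 0, 0.5], [0, -2, 71, 0, 0, 0, 0.6], [0, -2, 71, 0, 0, 0, 0.7]], "newtons": 40}}

```text
clock: 3.35
ee_pos: [0.5421, 0.0603, 0.0106]
eef_rot: [[-0.978, -0.211, 0.002], [-0.211, 0.978, 0.0], [-0.002, -0.0, -1.0]]
force: [-3.8, -0.4, 7.9]
opening: 0.348
finger_force: 39.0
```

>>> {"method": "drive_tool", "body": {"motion": [[0, 0, 0, 0, 0, 0, 1], [0, 0, 0, 0, 0, 0, 1], [0, 0, 0, 0, 0, 0, 1], [0, 0, 0, 0, 0, 0, 1]], "newtons": 60}}

```text
clock: 3.75
ee_pos: [0.5421, 0.0604, 0.0106]
eef_rot: [[-0.978, -0.211, 0.002], [-0.211, 0.978, 0.0], [-0.002, -0.0, -1.0]]
force: [-1.6, 0.3, 5.6]
opening: 0.342
finger_force: 60.9
```

>>> {"method": "drive_tool", "body": {"motion": [[0, 0, -15, 0, 0, 0, 1], [0, 0, -40, 0, 0, 0, 1], [0, 0, -75, 0, 0, 0, 1], [10, -14, -100, 0, 0, 0.01, 1], [30, -42, -110, 0, 0, 0.03, 1], [54, -75, -110, 0, 0, 0.055, 1], [80, -111, -110, 0, 0, 0.08, 1], [106, -147, -110, 0, 0, 0.107, 1]]}}

```text
clock: 4.55
ee_pos: [0.4676, -0.1069, 0.1197]
eef_rot: [[-0.994, -0.105, 0.0], [-0.105, 0.994, -0.0], [-0.0, -0.0, -1.0]]
force: [0.0, -0.0, -1.9]
opening: 0.336
finger_force: 60.1
```

Run:
```python
from h import *
delta((.39,-.29,.12),89)
```

```text
t 4.55 pos [ 467.6 -106.9  119.7] q [-0.31  0.3   1.85 -0.    0.99 -1.99] F [ 0.  -0.  -1.9] open 0.336
move mm [  96.4 -173.9   -0.3] turn [-0.0003  0.0005  0.1227]
```

>>> {"method": "drive_tool", "body": {"motion": [[15, -27, 0, 0, 0, 0.02, 1], [31, -56, 0, 0, 0, 0.04, 1], [47, -85, 0, 0, 0, 0.06, 1], [63, -114, 0, 0, 0, 0.08, 1], [80, -143, 0, 0, 0, 0.1, 1], [96, -174, 0, 0, 0, 0.123, 1], [96, -174, 0, 0, 0, 0.123, 1], [96, -174, 0, 0, 0, 0.123, 1]]}}

```text
clock: 5.35
ee_pos: [0.3907, -0.2893, 0.1192]
eef_rot: [[-1.0, 0.02, -0.0], [0.02, 1.0, 0.001], [0.0, 0.001, -1.0]]
force: [0.6, -0.7, -1.3]
opening: 0.343
finger_force: 60.1
```

Run:
```python
from h import *
im,P=cam("wrist"); save("wrist2",im,1.2)
np.savez("w2.npz",im=im,P=P)
delta((.39,-.29,.12),89)
a=pts(P,.011,.018,(.49,-.29),.06); print('ledge',len(a),np.median(a[:,2]),rect(a),line(a))
j=pts(P,.05,.062,(.58,-.293),.08);print('jaws',len(j),rect(j))
for s in (1,-1):
  k=j[(np.abs(j[:,1]+.293)<.03)&((j[:,1]+.293)*s>0)&(j[:,0]>.562)]; print(s,len(k),rect(k),np.median(k[:,2]))
for lo,hi in((.11,.16),(.135,.16)):
  h=pts(P,lo,hi,(.44,-.29),.11);print(lo,len(h),rect(h),line(h),np.median(h[:,2]))
```

```text
t 5.4 pos [ 390.9 -288.4  119.2] q [-0.72  0.31  1.84  0.    1.   -2.28] F [ 0.4  0.3 -1.4] open 0.337
move mm [ 0.9 -1.6 -0.8] turn [ 0.001  -0.0005 -0.0012]
ledge 1 0.017803767745214444 [ 547.  -302.3    0.     0.     0. ] (array([ 0.54701018, -0.30231978]), np.float64(0.0))
jaws 0 [0. 0. 0. 0. 0.]
1 0 [0. 0. 0. 0. 0.] nan
-1 0 [0. 0. 0. 0. 0.] nan
0.11 17551 [ 396.1 -292.6   53.9   81.4   63.8] (array([ 0.38311946, -0.28817643]), np.float64(-1.0773196312328104)) 0.14855780028749005
0.135 15513 [ 396.2 -292.7   53.9   81.1   63.8] (array([ 0.38541302, -0.28823516]), np.float64(-1.047633421593969)) 0.1487006833780084
  return _methods._mean(a, axis=axis, dtype=dtype,
  ret = ret.dtype.type(ret / rcount)
```

View pics/wrist2.png

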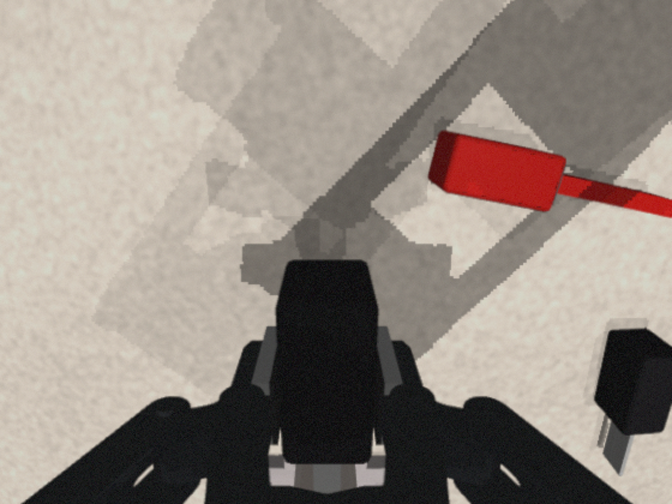

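The wrist view shows the handle held square between the pads at (327,360). The camera looks backward, so it can't see the clamp. I'll measure the clamp and the held gauge together with the top camera.

Run:
```python
from h import *
im,P=cam("top"); save("top1",im[130:330,250:490],3.3)
Ps=np.concatenate([P]+[cam("top")[1] for _ in range(5)])
np.savez("t1.npz",im=im,P=Ps)
P=Ps
a=pts(P,.012,.018,(.51,-.29),.04);print('ledge',len(a))
for lo in np.arange(.45,.54,.015):
  k=a[(a[:,0]>lo)&(a[:,0]<lo+.015)]
  if len(k)>20: print(lo.round(3),np.percentile(k[:,1],[1,99]).round(4),np.percentile(k[:,1],[1,99]).mean().round(4))
j=pts(P,.052,.062,(.582,-.293),.03); j=j[j[:,0]>.563]
for s in (1,-1):
  k=j[((j[:,1]+.293)*s>0)]; print('jaw',s,len(k),rect(k),line(k),np.median(k,0).round(4))
for s in(1,-1):
  w=pts(P,.046,.056,(.587,-.293+.05*s),.03); w=w[np.abs(w[:,1]+.293)>.035];print('wall',s,len(w),rect(w),line(w),np.median(w,0).round(4))
b=pts(P,.12,.15,(.48,-.292),.05); b=b[b[:,0]>.43];print('blade',len(b),rect(b),line(b),np.median(b,0).round(4))
delta((.39,-.29,.12),89)
```

```text
ledge 3016
0.465 [-0.3122 -0.2675] -0.2898
0.48 [-0.316  -0.2625] -0.2893
0.495 [-0.3203 -0.263 ] -0.2917
0.51 [-0.3209 -0.2637] -0.2923
0.525 [-0.321  -0.2626] -0.2918
0.54 [-0.3059 -0.2654] -0.2856
jaw 1 511 [ 582.6 -284.3   37.5   15.4    0.7] (array([ 0.58289046, -0.28421243]), np.float64(-0.9365174537918377)) [ 0.5829 -0.2842  0.0564]
jaw -1 519 [ 5.826e+02 -3.040e+02  3.750e+01  1.780e+01  4.000e-01] (array([ 0.58272892, -0.30221284]), np.float64(-1.2785522128771019)) [ 0.5826 -0.3022  0.0563]
wall 1 685 [ 588.4 -247.1   20.    49.8   87.8] (array([ 0.58953124, -0.24483263]), np.float64(-2.74656054913134)) [ 0.5896 -0.2447  0.0502]
wall -1 665 [ 586.  -339.8   21.2   48.5   86.5] (array([ 0.58562136, -0.34220205]), np.float64(-0.2845859481305406)) [ 0.5857 -0.3422  0.0502]
blade 1204 [ 465.4 -289.3   13.3   66.5   89.3] (array([ 0.46413614, -0.28752843]), np.float64(-1.083862758238345)) [ 0.4641 -0.2864  0.1379]
t 5.7 pos [ 391.6 -288.   119.3] q [-0.72  0.31  1.84  0.    1.   -2.28] F [ 0.  -0.3 -1.7] open 0.341
move mm [ 1.6 -2.  -0.7] turn [ 0.0002 -0.0001  0.0013]
```

View pics/top1.png

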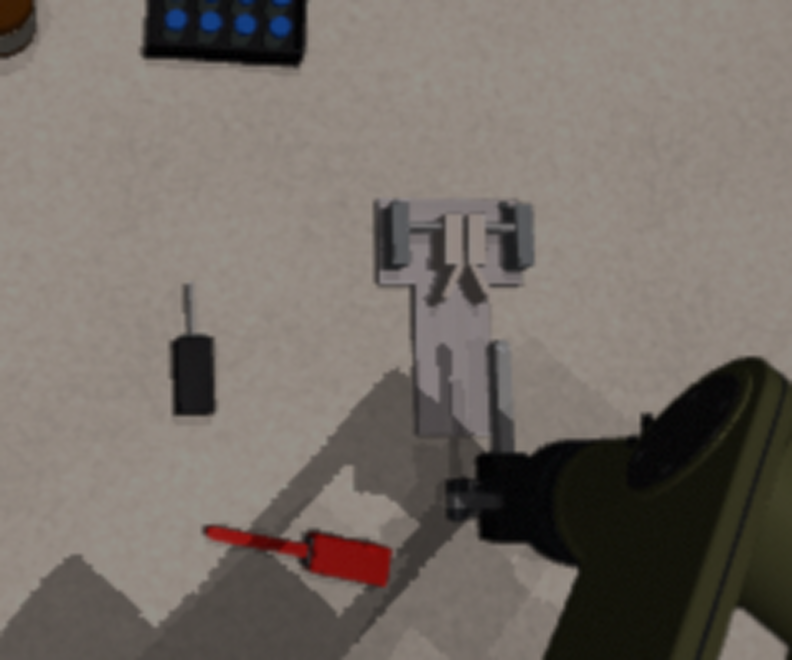

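The top view shows the held gauge in front of the clamp (blade at crop px 500,380, clamp slot at 465,240). The jaw midpoint is (582.8,-293.2) and the yaw -1.1°, the same as the blade's, so the blade needs about -2 mm in y. I'll descend 93 mm, which leaves about 1.5 mm over the ledge.

>>> {"method": "drive_tool", "body": {"motion": [[0, -1, 20, 0, 0, 0, 1], [0, -2, 45, 0, 0, 0, 1], [0, -2, 70, 0, 0, 0, 1], [0, -2, 85, 0, 0, 0, 1], [0, -2, 92, 0, 0, 0, 1], [0, -2, 92, 0, 0, 0, 1], [0, -2, 92, 0, 0, 0, 1]]}}

```text
clock: 6.4
ee_pos: [0.3919, -0.2911, 0.0278]
eef_rot: [[-1.0, 0.017, 0.001], [0.017, 1.0, -0.001], [-0.001, -0.001, -1.0]]
force: [0.0, -0.6, -1.6]
opening: 0.341
finger_force: 60.2
```

Run:
```python
from h import *
P=np.concatenate([cam("top")[1] for _ in range(4)])
b=pts(P,.034,.055,(.467,-.292),.035);b=b[np.abs(b[:,1]+.29)<.014];print('blade',len(b),rect(b),line(b),np.median(b,0).round(4))
delta((.504,-.2917,.026),88.9)
```

```text
blade 582 [ 466.2 -292.7   12.6   65.8   89.2] (array([ 0.46490766, -0.29127942]), np.float64(-1.0750009967002256)) [ 0.4658 -0.2906  0.0473]
t 6.6 pos [ 391.9 -291.4   28.2] q [-0.73  0.44  1.94  0.    0.76 -2.28] F [ 0.5 -0.9 -1.6] open 0.342
move mm [-112.1    1.7    2.3] turn [-0.0013  0.0015  0.0015]
```

>>> {"method": "drive_tool", "body": {"motion": [[-6, 0, 1, 0, 0, 0, 1], [-14, 0, 1, 0, 0, 0, 1], [-22, 0, 1, 0, 0, 0, 1], [-30, 0, 1, 0, 0, 0, 1], [-36, 0, 1, 0, 0, 0, 1], [-42, 0, 1, 0, 0, 0, 1], [-46, 0, 1, 0, 0, 0, 1], [-50, 0, 1, 0, 0, 0, 1]]}}

```text
clock: 7.4
ee_pos: [0.4415, -0.2917, 0.0262]
eef_rot: [[-1.0, 0.018, -0.0], [0.018, 1.0, 0.0], [0.0, 0.0, -1.0]]
force: [-0.4, 0.0, -1.3]
opening: 0.343
finger_force: 60.2
```

>>> {"method": "drive_tool", "body": {"motion": [[-3, 0, 0, 0, 0, 0, 1], [-6, 0, 0, 0, 0, 0, 1], [-9, 0, 0, 0, 0, 0, 1], [-12, 0, 0, 0, 0, 0, 1], [-15, 0, 0, 0, 0, 0, 1]]}}

```text
clock: 7.9
ee_pos: [0.4544, -0.2914, 0.026]
eef_rot: [[-1.0, 0.017, -0.004], [0.017, 1.0, 0.001], [0.004, 0.001, -1.0]]
force: [-7.6, -1.0, -1.2]
opening: 0.341
finger_force: 60.3
```

>>> {"method": "drive_tool", "body": {"motion": [[-3, 0, 0, 0, 0, 0, 1], [-6, 0, 0, 0, 0, 0, 1], [-9, 0, 0, 0, 0, 0, 1], [-12, 0, 0, 0, 0, 0, 1], [-15, 0, 0, 0, 0, 0, 1]]}}

```text
clock: 8.4
ee_pos: [0.4692, -0.2916, 0.0257]
eef_rot: [[-1.0, 0.018, -0.004], [0.018, 1.0, 0.002], [0.004, 0.002, -1.0]]
force: [-4.4, -0.6, -2.3]
opening: 0.338
finger_force: 60.0
```

The jaws are dragging at about 4–7 N, with almost no side force. Continuing.

>>> {"method": "drive_tool", "body": {"motion": [[-4, 0, 0, 0, 0, 0, 1], [-8, 0, 0, 0, 0, 0, 1], [-12, 0, 0, 0, 0, 0, 1], [-16, 0, 0, 0, 0, 0, 1], [-20, 0, 0, 0, 0, 0, 1]]}}

```text
clock: 8.9
ee_pos: [0.4915, -0.2925, 0.0262]
eef_rot: [[-1.0, 0.018, -0.0], [0.018, 1.0, 0.0], [0.0, 0.0, -1.0]]
force: [-5.7, 0.1, -0.8]
opening: 0.343
finger_force: 60.1
```

>>> {"method": "drive_tool", "body": {"motion": [[-3, 0, 0, 0, 0, 0, 1], [-6, 0, 0, 0, 0, 0, 1], [-9, 0, 0, 0, 0, 0, 1], [-12, 0, 0, 0, 0, 0, 1], [-15, 0, 0, 0, 0, 0, 1], [-15, 0, 0, 0, 0, 0, 1]]}}

```text
clock: 9.5
ee_pos: [0.5071, -0.293, 0.0263]
eef_rot: [[-1.0, 0.018, 0.001], [0.018, 1.0, -0.0], [-0.001, -0.0, -1.0]]
force: [-2.5, 1.2, -2.5]
opening: 0.34
finger_force: 60.0
```

Run:
```python
from h import *
im,P=cam("top"); save("top2",im[130:250,330:490],4.5)
P=np.concatenate([P]+[cam("top")[1] for _ in range(5)])
j=pts(P,.052,.062,(.582,-.293),.034); j=j[j[:,0]>.566]
for s in (1,-1):
  k=j[((j[:,1]+.293)*s>0)]; print('jaw',s,len(k),rect(k),line(k),np.percentile(k[:,1],[2,50,98]).round(4))
delta((.504,-.2917,.026),88.9)
```

```text
jaw 1 477 [ 583.9 -281.9   14.3   34.9   88.9] (array([ 0.58432621, -0.28149817]), np.float64(-2.287985574662423)) [-0.2885 -0.2817 -0.275 ]
jaw -1 486 [ 583.9 -305.    19.9   35.7   82.8] (array([ 0.58345347, -0.30591875]), np.float64(1.4026115533097134)) [-0.3134 -0.3058 -0.2992]
t 9.8 pos [ 507.  -293.2   26.4] q [-0.6   0.54  1.72  0.    0.88 -2.15] F [-1.5  1.2 -4.1] open 0.342
move mm [3.1 1.4 0.3] turn [-0.0004  0.0014  0.0012]
```

View pics/top2.png

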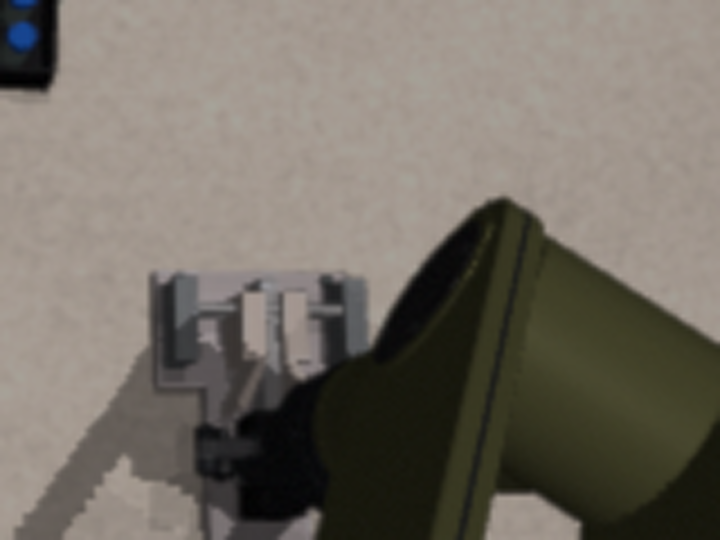

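The blade is in the gap (crop px 272,320) and each jaw is pushed back about 3 mm (+2.5 and -3.6). I'll nudge +0.5 mm in y, then lower gently onto the ledge.

>>> {"method": "drive_tool", "body": {"motion": [[0, 0.5, 0.7, 0, 0, 0, 1], [0, 0.5, 1.2, 0, 0, 0, 1], [0, 0.5, 1.6, 0, 0, 0, 1], [0, 0.5, 1.6, 0, 0, 0, 1]]}}

```text
clock: 10.2
ee_pos: [0.5071, -0.293, 0.0254]
eef_rot: [[-1.0, 0.018, 0.002], [0.018, 1.0, -0.001], [-0.002, -0.001, -1.0]]
force: [-2.0, 0.7, 2.9]
opening: 0.342
finger_force: 60.6
```

>>> {"method": "drive_tool", "body": {"motion": [[0, 0, 0.4, 0, 0, 0, 1], [0, 0, 0.8, 0, 0, 0, 1], [0, 0, 0.8, 0, 0, 0, 1]]}}

```text
clock: 10.5
ee_pos: [0.5073, -0.293, 0.0247]
eef_rot: [[-1.0, 0.018, 0.002], [0.018, 1.0, -0.001], [-0.002, -0.001, -1.0]]
force: [-0.5, 0.5, 5.9]
opening: 0.34
finger_force: 61.2
```

It is standing on the ledge. Releasing.

>>> {"method": "drive_tool", "body": {"motion": [[0, 0, 0, 0, 0, 0, 0.6], [0, 0, 0, 0, 0, 0, 0.4], [0, 0, 0, 0, 0, 0, 0.3], [0, 0, 0, 0, 0, 0, 0.3], [0, 0, 0, 0, 0, 0, 0.3]], "newtons": 20}}

```text
clock: 11.0
ee_pos: [0.5063, -0.2925, 0.0237]
eef_rot: [[-1.0, 0.018, -0.0], [0.018, 1.0, 0.0], [0.0, 0.0, -1.0]]
force: [0.0, 0.4, -0.3]
opening: 0.696
finger_force: 0.0
```

>>> {"method": "drive_tool", "body": {"motion": [[0, 0, -5, 0, 0, 0, 0.3], [0, 0, -15, 0, 0, 0, 0.3], [0, 0, -35, 0, 0, 0, 0.3], [0, 0, -60, 0, 0, 0, 0.3], [0, 0, -90, 0, 0, 0, 0.3], [0, 0, -120, 0, 0, 0, 0.3], [20, 0, -140, 0, 0, 0, 0.3], [50, 0, -150, 0, 0, 0, 0.3]]}}

```text
clock: 11.8
ee_pos: [0.4586, -0.293, 0.1774]
eef_rot: [[-1.0, 0.016, 0.006], [0.016, 1.0, -0.004], [-0.006, -0.004, -1.0]]
force: [-0.5, -1.2, 1.1]
opening: 0.704
finger_force: 0.0
```

>>> {"method": "drive_tool", "body": {"motion": [[30, 20, 0, 0, 0, 0, 0.3], [55, 50, 0, 0, 0, 0, 0.3], [60, 90, 0, 0, 0, 0, 0.3], [60, 130, 0, 0, 0, 0, 0.3], [60, 170, 0, 0, 0, 0, 0.3], [60, 210, 0, 0, 0, 0, 0.3], [60, 250, 0, 0, 0, 0, 0.3], [60, 250, 0, 0, 0, 0, 0.3]]}}

```text
clock: 12.6
ee_pos: [0.3999, -0.0366, 0.1747]
eef_rot: [[-1.0, 0.013, 0.001], [0.013, 1.0, 0.002], [-0.001, 0.002, -1.0]]
force: [-0.6, -0.5, -0.7]
opening: 0.704
finger_force: 0.0
```

Run:
```python
from h import *
im,P=cam("top"); save("top3",im[170:290,330:490],4.5)
P=np.concatenate([P]+[cam("top")[1] for _ in range(5)])
j=pts(P,.052,.062,(.582,-.293),.034); j=j[j[:,0]>.566]
for s in (1,-1):
  k=j[((j[:,1]+.293)*s>0)]; print('jaw',s,len(k),rect(k),np.percentile(k[:,1],[2,50,98]).round(4))
h=pts(P,.049,.062,(.5,-.292),.04);h=h[h[:,0]<.53];print('handle',len(h),rect(h),line(h),np.median(h[:,2]))
delta((.504,-.2917,.026),88.9)
```

```text
jaw 1 475 [ 584.  -281.6   14.2   35.3   88.1] [-0.2887 -0.2816 -0.275 ]
jaw -1 484 [ 583.7 -306.4   15.6   34.8   88.8] [-0.3134 -0.3056 -0.299 ]
handle 1584 [ 502.3 -292.7   31.7   53.8   89.1] (array([ 0.50210548, -0.29175961]), np.float64(0.07897796640279224)) 0.05449472034124092
t 12.9 pos [401.1 -41.7 174.2] q [-0.21  0.13  1.92 -0.    1.09 -1.76] F [-0.2 -0.2 -0.3] open 0.699
move mm [-107.7 -247.8  148.4] turn [-0.0005  0.0006 -0.0003]
```

View pics/top3.png

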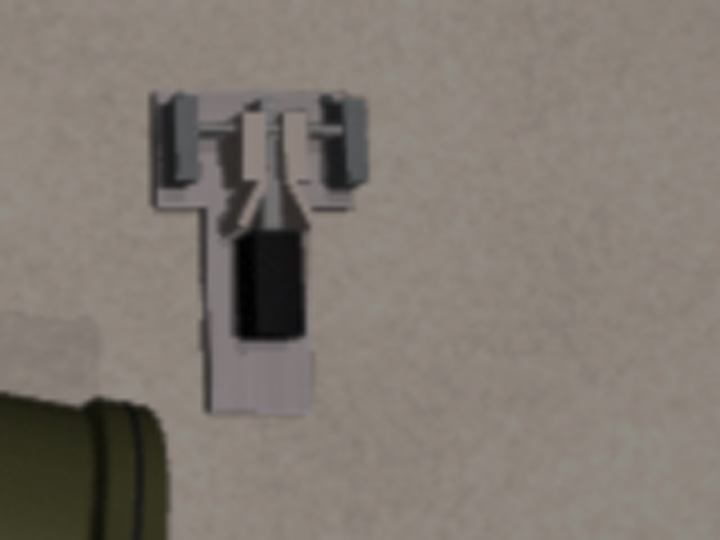

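The final view shows the handle standing upright on the ledge (crop px 272,285), with its top at 54 mm. It is close up to the lips, the blade is in the gap, and both jaws stand about 3 mm open.

```bash
python3 -c "
from bench import robot
print(robot.sign_off())"
```

```text
the job is handed in; nothing more can be done
None
```

The thick, long-bladed gauge is standing on the ledge of the 4 mm clamp with its blade in the gap and each jaw about 3 mm open; the arm is clear, and the job was handed in at about 13 s, with no verdict returned.

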